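# Find the thread hand of a sander's drum nut, unscrew it and hold it up

### The job

The worn sleeve on the thicker of the twin-spindle sander's two drums is due for a change, so its round hand nut must come off: the two spindles run opposite ways, so one nut has a right-hand and the other a left-hand thread, and nothing shows which is which. Feel which way the thicker drum's nut loosens, unscrew it and lift it straight up off its spindle. Finish still holding it upright in the gripper about 10 cm above its drum, and leave the other nut and the things around it alone.

Things in the scene. Friction and masses are not known exactly. Their poses are not given: they have to be found in the camera images.
- sander: bench-top twin-spindle sander, fixed: grey housing under a light metal table 172 x 312 mm, table top 74 mm above the bench; origin on the bench under its middle, x to its rear (away from the switch), y along the line of the two spindles, z up. Upright spindles at y = +75 and -75 mm; the brake is on, they cannot turn. Each carries a drum 55 mm tall, a steel collar on it and the nut on that
- seat_thick (a point): centre of the collar's top face on the thick drum (drum 64 mm in diameter; collar 43 mm in diameter, its top 12 mm above the drum's top face); the nut's underside sits on this face, 141 mm above the bench. The thick drum may be on either spindle
- seat_thin (a point): the same point on the thin drum (41 mm in diameter, the same collar)
- nut_thick_center (a point): hand nut of the thick drum, the one to take off: knurled steel, 46 mm in diameter, 32 mm high, about 0.22 kg, closed on top; point on its axis at half height, 16 mm above its underside; z up. Right-hand thread (loosens counter-clockwise seen from above) or left-hand (clockwise), either on either spindle. Starts hand-tight with 0.1 to 0.2 rad of play
- tip_thick (a point): top of the thick drum's threaded spindle end, hidden in the nut, 21.5 mm above the seat. Coarse three-start thread, 30 mm rise per turn, 1 mm of up-and-down play. Turned the loosening way the nut climbs; after about 1.9 rad and 9 mm it is free to be lifted straight off (more turning does no harm). Turned the other way it stops hard within 0.3 rad
- nut_thin_center (a point): hand nut of the thin drum, to be left alone: the same nut, with the thread of the other hand
- turned_tall_center (a point): bystander: white turned spindle part, 57 mm in diameter, 100 mm tall, standing; point at half height
- turned_short_center (a point): bystander: white turned spindle part, 57 mm in diameter, 75 mm tall, standing; point at half height
- spanner_1_center (a point): bystander: open spanner, 32 x 170 x 6 mm, lying; point at its centre
- new_sleeve_center (a point): bystander: the fresh sanding sleeve, an open tube 64 mm in diameter, 55 mm tall, standing on end; point at half height
There are look-alikes about, which are no part of the job. What is shaped like the part that bears nut_thick_center but green or pink is not meant.

How it is judged:
On the way:
1. the thick drum's nut has been turned about a sixth of a turn or more on its thread and has climbed, still on its spindle (angle between the x axis of nut_thick_center and the x axis of seat_thick, either way round above 0.9 rad and z of nut_thick_center in the frame of seat_thick between 0.0185 and 0.032 m and horizontal distance between nut_thick_center and seat_thick below 0.006 m), for 0.05 s.
At the end, for the whole second after the job is handed in: The thick drum's nut is held by the fingers, at rest and upright (within 0.25 rad), its centre 76 to 190 mm above its seat and within 60 mm of it sideways; the other nut has moved less than 6 mm and the bystanders less than 20 mm (z of nut_thick_center in the frame of seat_thick between 0.076 and 0.19 m and horizontal distance between nut_thick_center and seat_thick below 0.06 m and angle between nut_thick_center's own z axis and vertical below 0.25 rad and contact force between nut_thick and the fingers above 2 N and linear speed of nut_thick below 0.03 m/s and contact force between nut_thick and sander below 0.1 N and distance of nut_thin_center from where it was at the start of the episode below 0.006 m and distance of each of turned_tall_center, turned_short_center, spanner_1_center, new_sleeve_center from where it was at the start of the episode below 0.02 m); the arm keeps its last pose, push and grip.
It fails at once if the thin drum's nut is moved or turned (distance of nut_thin_center from where it was at the start of the episode above 0.006 m or angle between the x axis of nut_thin_center and the x axis of seat_thin, either way round above 0.45 rad).
It fails at once if a bystander is pushed away (distance of any of turned_tall_center, turned_short_center, spanner_1_center, new_sleeve_center from where it was at the start of the episode above 0.02 m).
It also fails if it takes over 51 s, if anything falls off the work surface, if the arm or the gripper's body presses on something with over 40 N, if the wrist force passes 120 N, or if a joint passes its speed limit or range.

### The arm

A 6-joint arm with a two-finger parallel gripper is mounted at the origin on a cart in front of the work surface, level with it; the furniture and walls round the work are solid. World frame = base frame: x ahead of the robot, y to its left, z up, the work surface at z = 0. Lengths are in m, angles in rad, forces in N, time in s.
With the tool pointing down it reaches from about 0.35 to 0.775 m from the base axis. Payload 5.5 kg.
Tool frame: the origin (TCP) lies at the very end of the fingers, on their centre line; the grasp point (between the pads) lies 19 mm behind it (env.grip_point_offset is the distance from the TCP to the grasp point, in m); z points along the fingers, y is the line along which they close (so a half turn about z gives the same grasp; the last joint's range is limited). The gripper opens to 85 mm and grips with 20 to 120 N. Pads are 22 mm wide; open, the fingers measure 114 mm over their backs; the gripper's body (76 mm by 85 mm) begins 54 mm behind the grasp point. The pads swing forward as they close: fully open they stand 13 mm farther back than shut.
Start: joints at [-1.484, 0.313, 0.046, 1.304, 0, 1.431], TCP at [0.129, -0.56, 0.231] pointing down, gripper open.
Joint ranges: [-2.76, 2.76], [-0.86, 1.69], [-1.03, 1.26], [-2.2, 2.34], [-1.47, 1.5], [-3.14, 3.14]. Speed limits (rad/s): [2.57, 2.57, 3.14, 3.14, 3.14, 3.14].

### API

Orientations are given as a unit quaternion [w, x, y, z].
In Python, from workcell import sensors, imaging, workorder, env gives the robot as it stands.
- The arm moves only by the shell command python3 -m handwheel 'ROWS' [FORCE]. ROWS is JSON, a list of rows, each a list of 5 numbers: the shift along the tool's x, y, z in mm, then the turn about the tool's z in rad, then the opening, from 0 (shut) to 1 (fully open). A call has 1 to 8 rows; each row is the pose to reach, as a shift and turn from the pose commanded when the call began, along the tool's axes at that moment; what a row does not reach only later rows make up. A row lasts 1/10 s, in which the tool goes at most 50 mm and 8.59 degrees, less where a joint would pass 70% of its speed; a pose out of reach is approached as far as the arm can. A call with a gripper value outside its range is refused whole. The fingers move at their own pace and stop on an object; FORCE is the grip in N (left out, the last holds). Time passes only in rows, so rows that repeat a pose let the fingers close. It gives the time, the measured TCP pose, the force, the opening and the grip force at its end, in the units of the state.
- sensors.get_state(): the state, without advancing time (a new reading comes with each control period).
- imaging.read_camera(name): name is "scene" or "top"; returns a dict with "color" (480x640x3 uint8, blue, green, red), "z_map" (480x640 float32, m along the optical axis (not along the pixel's ray), 0 where there is no reading), "fx", "fy", "cx", "cy" (pixels), "k1" (the pictures are not rectified: a ray, as slopes to the right and down, at radius r is drawn at 1 + k1 r^2 times it, then the intrinsics apply), "xyz" and "rotation" of the camera in the world. Camera axes: x right, y down, z forward; pixel columns grow to the right and rows downward; lengths in m; the calibration is good to about 2 mm. A picture is of the moment at which its call begins.
- workorder.hand_in(): hands the job in; it is judged then, once.
The state is a dict: "clock": time; "joint_pos": joint angles; "qvel": joint speeds; "tau": joint torques, N m; "tcp_pos": TCP position; "orientation": TCP orientation; "wrist_force": force on the tool from outside, world axes, zero at the start; "ft_torque": the same for the moment, N m; "finger_gap": finger opening in m; "grip_force": force on a finger pad.
Only numpy, scipy, OpenCV 4.12 (cv2) and the standard library are available. Lean on these libraries where they do the work, as an engineer would, in place of code of your own. Each camera call takes 0.05 s, during which the arm holds its last target. There are 200 camera calls.

## Working session

There is one attempt and no reset: what is moved stays moved. The work goes in short steps, Python scripts to look and compute and a shell command to move; the robot and the scene stay as the last step left them, time stands still between calls to the robot, and variables do not carry over. Pictures are saved under pics/ and viewed, at most 10 in all, crops included, and the job is handed in when it is done.

```bash
mkdir -p pics; ls
cat > h.py <<'E'
import numpy as np,cv2
from workcell import sensors,imaging,workorder,env
def world(c):
    h,w=c["z_map"].shape
    u,v=np.meshgrid(np.arange(w),np.arange(h))
    K=np.array([[c["fx"],0,c["cx"]],[0,c["fy"],c["cy"]],[0,0,1.]])
    p=cv2.undistortPoints(np.stack([u,v],-1).reshape(-1,1,2).astype(np.float64),K,np.array([c["k1"],0,0,0,0.])).reshape(h,w,2)
    z=c["z_map"][...,None]
    P=np.concatenate([p*z,z],-1)
    R=np.array(c["rotation"])
    if R.size==4:
        from scipy.spatial.transform import Rotation
        R=Rotation.from_quat(np.roll(R.ravel(),-1)).as_matrix()
    W=P@R.reshape(3,3).T+np.array(c["xyz"])
    W[c["z_map"]==0]=np.nan
    return W
E
python3 - <<'E'
from h import *
for n in("scene","top"):
    c=imaging.read_camera(n); cv2.imwrite(f"pics/{n}0.png",c["color"]); W=world(c)
    np.savez(f"{n}0.npz",W=W,color=c["color"],**{k:c[k] for k in("fx","fy","cx","cy","k1","xyz","rotation")})
    print(n,c["xyz"],c["rotation"],c["fx"],c["k1"],np.nanmin(W[...,2]),np.nanmedian(W[...,2]))
print(sensors.get_state())
E
```

```text
pics
scene [-0.18224216  0.48889781  0.76869592] [ 0.21731424 -0.4137173   0.78909396 -0.39867687] 450.41851488997196 -0.10515179549754444 -0.9468528283337737 0.14029325064363107
top [0.27477682 0.05933468 1.38624189] [ 0.06561684 -0.61153157  0.78378284 -0.08606997] 450.6167523968697 -0.036923336615017815 -0.9503741709717026 0.023337949795862567
{'clock': 0.1, 'joint_pos': array([-1.48359331e+00,  3.13953923e-01,  4.51384636e-02,  1.30357820e+00,
       -8.01794389e-06,  1.43123429e+00]), 'qvel': array([-0.00093611, -0.00068718,  0.00150372, -0.0018443 ,  0.00108753,
       -0.00038638]), 'tau': array([ 2.56892759e-03, -4.81724739e+01,  2.99245209e+01,  1.26993394e-02,
       -1.36838798e-04,  3.24449758e-06]), 'tcp_pos': array([ 0.12924756, -0.55985115,  0.2305005 ]), 'orientation': array([-7.98496115e-04,  9.93578767e-01,  1.13139719e-01,  1.68986684e-05]), 'wrist_force': array([-0.65861015,  0.56971306, -0.9627449 ]), 'ft_torque': array([0.05368601, 0.02592778, 0.02095727]), 'grip_force': 0.0, 'finger_gap': 0.08536310291497126}
```

View pics/scene0.png

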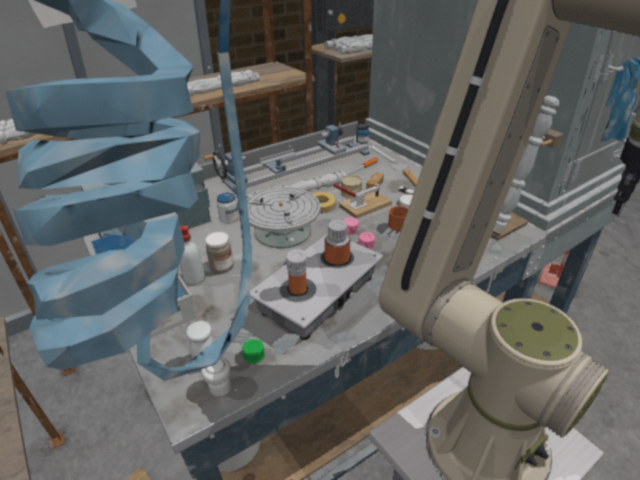

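View pics/top0.png

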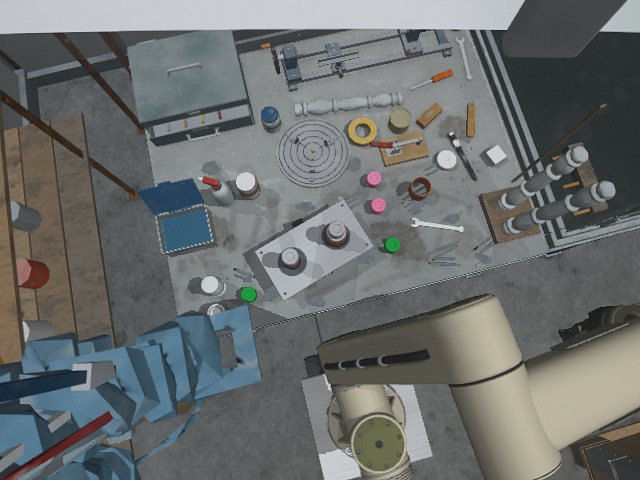

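The scene picture shows the thin drum with its nut at about (297,262) and the thick drum at (337,235). In the top view they are at (291,258) and (336,233). The green and pink nut-shaped parts lie on the bench at top-view pixels (392,245), (249,295), (374,179) and (378,205), so they are look-alikes.

Run:
```python
from h import *
d=np.load("top0.npz");W=d["W"];s=np.load("scene0.npz")
def fit(W,roi,z0,z1):
    u0,u1,v0,v1=roi; m=np.zeros(W.shape[:2],np.uint8)
    m[v0:v1,u0:u1]=((W[...,2]>z0)&(W[...,2]<z1))[v0:v1,u0:u1]
    p=W[m>0]; 
    if len(p)<5: return None
    (cx,cy),r=cv2.minEnclosingCircle(p[:,:2].astype(np.float32))
    return len(p),np.round([cx,cy,r],4),np.round(p.mean(0),4)
print("top thick",fit(W,(310,365,205,260),.163,.185)); print("top thin",fit(W,(265,318,235,280),.163,.185))
S=s["W"]
print("sc thick",fit(S,(315,362,205,270),.163,.185)); print("sc thin",fit(S,(275,318,235,300),.163,.185))
# table corners / plane
m=(abs(W[...,2]-.074)<.008).astype(np.uint8); m[:195]=0;m[305:]=0;m[:,:230]=0;m[:,390:]=0
m=cv2.morphologyEx(m,cv2.MORPH_OPEN,np.ones((5,5)))
p=W[m>0][:,:2].astype(np.float32)*1000; print("table",cv2.minAreaRect(p))
for n,(u,v) in dict(tall=(215,312),short=(211,284),sp=(437,224),greenR=(392,243),greenL=(249,295),sleeve=(419,187),pink=(378,205)).items(): print(n,np.round(W[v,u],3))
c=s["color"][195:320,240:400]; t=d["color"][195:320,240:400]
cv2.imwrite("pics/crop.png",np.hstack([cv2.resize(c,None,fx=2.5,fy=3,interpolation=3),cv2.resize(t,None,fx=2.5,fy=3,interpolation=3)]))
```

```text
top thick (217, array([ 0.5321, -0.0457,  0.0235]), array([ 0.531 , -0.0454,  0.1727]))
top thin (227, array([0.488 , 0.0972, 0.0234]), array([0.4871, 0.0976, 0.1727]))
sc thick (197, array([ 0.5285, -0.0396,  0.0252]), array([ 0.5255, -0.0392,  0.1694]))
sc thin (257, array([0.4847, 0.102 , 0.0239]), array([0.4818, 0.1032, 0.1694]))
table ((509.947509765625, 26.00640869140625), (172.97076416015625, 312.265380859375), 17.117834091186523)
tall [0.397 0.346 0.077]
short [0.475 0.336 0.1  ]
sp [ 0.502 -0.371  0.008]
greenR [ 0.475 -0.211  0.032]
greenL [0.427 0.247 0.029]
sleeve [ 0.634 -0.352  0.003]
pink [ 0.601 -0.202  0.032]
```

View pics/crop.png

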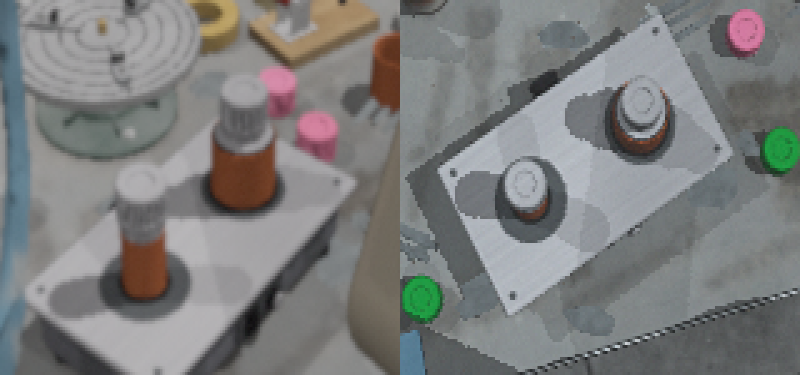

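The thick drum's nut is the grey one at top-view (336,233) and scene (337,235): it has the wider orange drum and sits on a spindle, while the pink and green parts lie loose. The top-view circle (0.532, -0.046, radius 23.5 mm, top 173 mm) matches the spindle position worked out from the table outline. I'm starting the move and turning the wrist on the way so joint 6 ends near 0.

```bash
python3 -m handwheel '[[34,-27,-5,-0.15,1],[68,-55,-10,-0.3,1],[102,-82,-15,-0.45,1],[136,-109,-20,-0.6,1],[169,-137,-20,-0.75,1],[203,-164,-20,-0.9,1],[237,-191,-20,-1.05,1],[271,-219,-20,-1.2,1]]' 25
python3 - <<'E'
from h import *
from scipy.spatial.transform import Rotation as Ro
s=sensors.get_state();R=Ro.from_quat(np.roll(s["orientation"],-1)).as_matrix()
print(s["joint_pos"],s["tcp_pos"],R.round(3)); print((R.T@(np.array([.532,-.0456,.25])-s["tcp_pos"])*1000).round(1))
E
```

```text
clock: 0.9
tcp_pos: [0.3448, -0.2844, 0.2511]
orientation: [-0.0, 0.754, 0.657, -0.0]
wrist_force: [0.3, -1.6, 0.8]
finger_gap: 0.0854
grip_force: 0.0
[-8.69707189e-01  5.92935979e-02 -2.18879899e-01  1.29272548e+00
 -3.46940357e-06  8.39285549e-01] [ 0.34476322 -0.284394    0.25110285] [[ 0.138  0.99  -0.   ]
 [ 0.99  -0.138  0.   ]
 [ 0.    -0.    -1.   ]]
[262.3 152.6   1.1]
```

```bash
python3 -m handwheel '[[35,20,0,-0.15,1],[70,40,0,-0.3,1],[105,60,0,-0.45,1],[140,80,0,-0.6,1],[175,100,0,-0.75,1],[210,120,0,-0.9,1],[240,138,0,-1.05,1],[262,152.6,0,-1.2,1]]'
python3 -m handwheel '[[0,0,0,-0.13,1],[0,0,0,-0.26,1],[0,0,0,-0.4,1],[0,0,0,-0.4,1]]'
cat >> h.py <<'E'
from scipy.spatial.transform import Rotation as Ro
def st(t=None):
    s=sensors.get_state();R=Ro.from_quat(np.roll(s["orientation"],-1)).as_matrix()
    print("t",s["clock"],"q",np.round(s["joint_pos"],3),"tcp",np.round(s["tcp_pos"],4),"yaw",round(float(np.arctan2(R[1,0],R[0,0])),3),"F",np.round(s["wrist_force"],1),"M",np.round(s["ft_torque"],2),"gap",s["finger_gap"],s["grip_force"])
    if t is not None: print("tool d mm",(R.T@(np.array(t)-s["tcp_pos"])*1000).round(1))
E
python3 - <<'E'
from h import *
st([.532,-.0456,.138])
for n in("scene","top"):
    c=imaging.read_camera(n); cv2.imwrite(f"pics/{n}1.png",cv2.resize(c["color"][150:330,220:460],None,fx=3,fy=3,interpolation=3))
E
```

```text
clock: 1.7
tcp_pos: [0.5335, -0.0465, 0.2507]
orientation: [-0.0, 0.251, 0.968, 0.0]
wrist_force: [0.1, -0.2, -0.1]
finger_gap: 0.0855
grip_force: 0.0
clock: 2.1
tcp_pos: [0.5325, -0.0484, 0.2508]
orientation: [-0.001, 0.057, 0.998, 0.0]
wrist_force: [0.0, 0.8, -0.0]
finger_gap: 0.0857
grip_force: 0.0
t 2.1 q [-0.241  0.231 -0.017  1.324 -0.    -0.127] tcp [ 0.5325 -0.0484  0.2508] yaw 3.028 F [ 0.   0.8 -0. ] M [0.04 0.02 0.02] gap 0.08573936781107201 0.0
tool d mm [  0.7   2.7 112.8]
```

View pics/scene1.png

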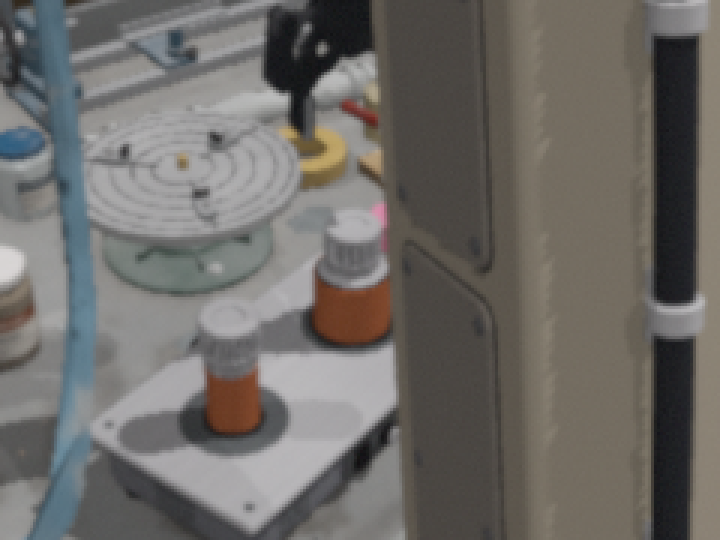

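The picture shows the gripper above and behind the sander, with the thick drum's nut at crop pixel (352,240) standing clear below it. I'm going down with the fingers open.

```bash
python3 -m handwheel '[[0,0,35,0,1],[0,0,70,0,1],[0,0,95,0,1],[0,0,108,0,1],[0,0,108,0,1],[0,0,108,0,1]]' 
python3 -c "
from h import *
st([.532,-.0456,.141])"
```

```text
clock: 2.8
tcp_pos: [0.5328, -0.0487, 0.1436]
orientation: [-0.0, 0.058, 0.998, -0.0]
wrist_force: [0.4, 0.1, 0.3]
finger_gap: 0.0857
grip_force: 0.0
t 2.8 q [-0.241  0.279 -0.22   1.071 -0.    -0.125] tcp [ 0.5328 -0.0487  0.1436] yaw 3.025 F [0.4 0.1 0.3] M [ 0.04 -0.02 -0.03] gap 0.0857354910173731 0.0
tool d mm [1.1 3.  2.6]
```

```bash
python3 -m handwheel '[[1,3,2,0,1],[1,3,2,0,0.5],[1,3,2,0,0],[1,3,2,0,0],[1,3,2,0,0],[1,3,2,0,0],[1,3,2,0,0],[1,3,2,0,0]]' 50
python3 -c "
from h import *
st([.532,-.0456,.141])"
```

```text
clock: 3.6
tcp_pos: [0.5326, -0.0454, 0.1423]
orientation: [0.001, 0.057, 0.998, 0.0]
wrist_force: [-1.2, 1.1, 5.7]
finger_gap: 0.0451
grip_force: 51.4
t 3.6 q [-0.235  0.278 -0.225  1.066  0.    -0.121] tcp [ 0.5326 -0.0454  0.1423] yaw 3.027 F [-1.2  1.1  5.7] M [0.26 0.23 0.01] gap 0.04511966659301873 51.37916576117277
tool d mm [ 0.6 -0.3  1.3]
```

Gripped: gap 45 mm and well centred. Now I'm feeling for the loosening direction.

```bash
python3 -m handwheel '[[0,0,0,0.1,0],[0,0,0,0.2,0],[0,0,-1,0.3,0],[0,0,-1,0.3,0]]'
python3 -c "
from h import *
st()"
```

```text
clock: 4.0
tcp_pos: [0.5322, -0.0454, 0.1426]
orientation: [0.0, 0.206, 0.979, 0.0]
wrist_force: [-0.2, -0.2, 3.1]
finger_gap: 0.0455
grip_force: 51.1
t 4.0 q [-0.236  0.278 -0.225  1.068  0.     0.179] tcp [ 0.5322 -0.0454  0.1426] yaw 2.727 F [-0.2 -0.2  3.1] M [ 0.15  0.06 -0.  ] gap 0.045484175963474885 51.1150723323226
```

```bash
python3 -m handwheel '[[0,0,0,0.1,0],[0,0,-1,0.2,0],[0,0,-1,0.2,0]]'
python3 -c "
from h import *
st()"
```

```text
clock: 4.3
tcp_pos: [0.5323, -0.0453, 0.1435]
orientation: [0.0, 0.302, 0.953, 0.0]
wrist_force: [0.2, 1.8, 2.3]
finger_gap: 0.0451
grip_force: 51.1
t 4.3 q [-0.235  0.277 -0.223  1.07   0.     0.377] tcp [ 0.5323 -0.0453  0.1435] yaw 2.529 F [0.2 1.8 2.3] M [0.38 0.02 0.04] gap 0.04510965766949596 51.109935231506824
```

Turned 0.5 rad in the plus direction (clockwise from above) with no torque, well past the 0.3 rad hard stop, so this is the loosening way: a left-hand thread. I'm carrying on, rising with the thread.

```bash
python3 -m handwheel '[[0,0,-0.7,0.14,0],[0,0,-1.4,0.28,0],[0,0,-2,0.42,0],[0,0,-2.7,0.56,0],[0,0,-3.4,0.7,0],[0,0,-4,0.84,0],[0,0,-4,0.84,0]]'
python3 - <<'E'
from h import *
st()
c=imaging.read_camera("scene"); cv2.imwrite("pics/s2.png",cv2.resize(c["color"][200:290,270:390],None,fx=5,fy=5,interpolation=3))
E
```

```text
clock: 5.0
tcp_pos: [0.5318, -0.0454, 0.1474]
orientation: [-0.0, 0.664, 0.748, -0.0]
wrist_force: [-1.0, 0.7, 3.0]
finger_gap: 0.0453
grip_force: 51.3
t 5.0 q [-0.236  0.275 -0.217  1.08  -0.     1.216] tcp [ 0.5318 -0.0454  0.1474] yaw 1.69 F [-1.   0.7  3. ] M [0.32 0.3  0.06] gap 0.04527771447518002 51.257809940725565
```

View pics/s2.png

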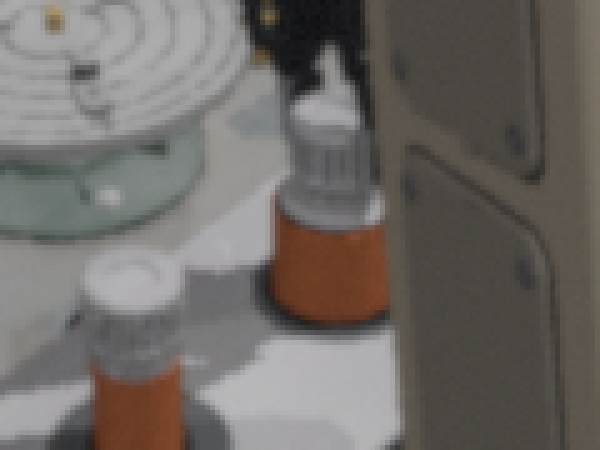

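The nut at crop pixel (325,140) sits between the fingers and its collar shows below it. The forces are small, so I'm turning on to about 2.5 rad.

```bash
python3 -m handwheel '[[0,0,-0.7,0.14,0],[0,0,-1.4,0.28,0],[0,0,-2,0.42,0],[0,0,-2.7,0.56,0],[0,0,-3.4,0.7,0],[0,0,-4.2,0.84,0],[0,0,-5,0.98,0],[0,0,-5.5,1.1,0]]'
python3 -c "
from h import *
st()"
python3 -m handwheel '[[0,0,-0.5,0.14,0],[0,0,-2,0.14,0],[0,0,-4,0.14,0],[0,0,-6,0.14,0]]'
python3 -c "
from h import *
st()"
```

```text
clock: 5.85
tcp_pos: [0.5304, -0.0449, 0.1524]
orientation: [-0.001, 0.957, 0.29, -0.001]
wrist_force: [-4.9, 2.7, 6.7]
finger_gap: 0.0452
grip_force: 51.4
t 5.85 q [-0.235  0.271 -0.209  1.094  0.     2.319] tcp [ 0.5304 -0.0449  0.1524] yaw 0.588 F [-4.9  2.7  6.7] M [0.48 1.01 0.1 ] gap 0.04521370279323515 51.37897538021207
clock: 6.25
tcp_pos: [0.5314, -0.0453, 0.158]
orientation: [-0.0, 0.975, 0.223, -0.001]
wrist_force: [-2.1, 1.7, -2.6]
finger_gap: 0.0452
grip_force: 51.5
t 6.25 q [-0.236  0.268 -0.198  1.106 -0.     2.456] tcp [ 0.5314 -0.0453  0.158 ] yaw 0.45 F [-2.1  1.7 -2.6] M [0.29 0.3  0.02] gap 0.04524979309058595 51.53575222939253
```

The z force is now about −2.6 N, which is roughly the nut's weight, so it is free. Lifting straight up.

```bash
python3 -m handwheel '[[0,0,-8,0,0],[0,0,-20,0,0],[0,0,-40,0,0],[0,0,-60,0,0],[0,0,-80,0,0],[0,0,-88,0,0],[0,0,-90,0,0],[0,0,-90,0,0]]'
python3 -m handwheel '[[0,0,0,0,0],[0,0,0,0,0],[0,0,0,0,0],[0,0,0,0,0]]'
python3 - <<'E'
from h import *
st()
c=imaging.read_camera("scene"); cv2.imwrite("pics/s3.png",cv2.resize(c["color"][120:300,220:460],None,fx=3,fy=3,interpolation=3))
b=np.load("scene0.npz")["color"]; c2=imaging.read_camera("top"); b2=np.load("top0.npz")["color"]
cv2.imwrite("pics/t3.png",np.vstack([c2["color"][150:340,180:500],b2[150:340,180:500]]))
W=world(c)
m=W[235:300,275:318]; p=m[(m[...,2]>.163)&(m[...,2]<.185)]; print("thin nut now",p.mean(0),len(p))
E
```

```text
clock: 7.05
tcp_pos: [0.5322, -0.0456, 0.2489]
orientation: [0.0, 0.975, 0.222, 0.0]
wrist_force: [0.2, -0.5, -2.7]
finger_gap: 0.0456
grip_force: 51.7
clock: 7.45
tcp_pos: [0.5319, -0.0455, 0.2483]
orientation: [-0.0, 0.975, 0.222, -0.0]
wrist_force: [-0.4, -0.8, -1.9]
finger_gap: 0.0454
grip_force: 51.7
t 7.45 q [-0.236  0.229 -0.025  1.317 -0.     2.459] tcp [ 0.5319 -0.0455  0.2483] yaw 0.447 F [-0.4 -0.8 -1.9] M [-0.05  0.04 -0.02] gap 0.04544329290058719 51.719630397856236
thin nut now [0.48143069 0.1033323  0.1694628 ] 258
```

View pics/s3.png

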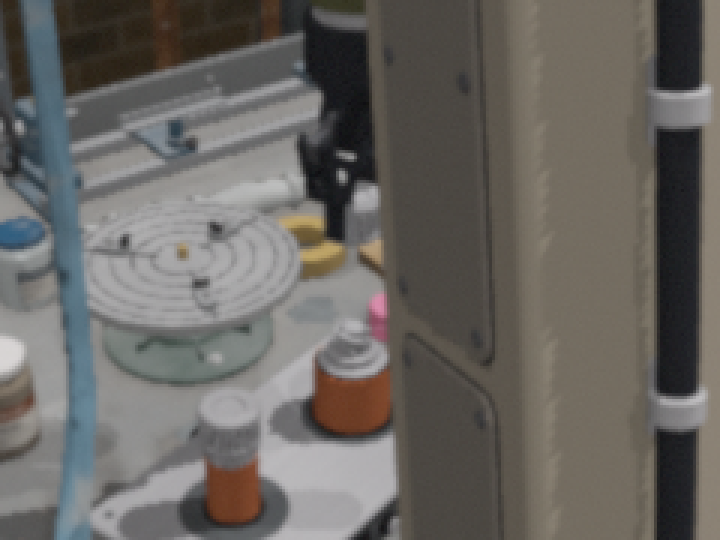

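View pics/t3.png

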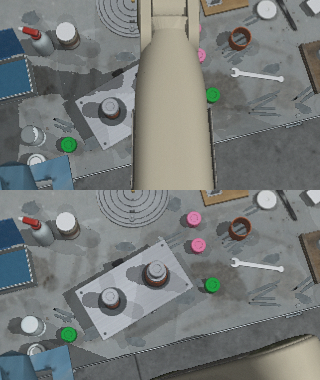

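The thick drum's threaded spindle end is bare at (350,335), and the nut hangs upright in the fingers at (362,215). The thin nut at (230,410) and the bystanders have not moved.

```bash
python3 -c "
from h import *
print(workorder.hand_in())"
```

```text
the job is handed in; nothing more can be done
None
```

The thick drum's nut has a left-hand thread; I unscrewed it clockwise, lifted it off, and handed the job in at about 7.5 s with it held upright roughly 12 cm above its seat, with the thin nut and bystanders unmoved; the hand-in returned no verdict.

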